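Cover the staining dish with the lid from the drying stand

TASK

Lift the rectangular steel cover up and off its hook on the drying stand and lay it flat on the worktop, handle up, and let go of it. Then take it again by its handle and put it on the staining dish, square and fully down so that its lip goes over the rim all round. Leave the round cover hanging and do not shift the dish, the bottle or the tally counter.

Things in the scene. Friction and masses are not known exactly. Their poses are not given: they have to be found in the camera images.
- cover: rectangular steel cover, 0.22 kg: plate 124 (own x) x 94 (own y) x 5 mm with a lip below it all round, 10 mm deep, 4 mm thick (inside 116 x 86 mm). Origin: middle of the plate's underside; own z points out of the top (handle side); lying flat handle up the origin is 10 mm up. At the start it hangs on either hook, tab (own -x) up, handle facing the posts, underside towards the hook's tip
- cover_handle (a point): middle of the cover's handle bar: bar 66 mm long along own x, 12 mm wide along own y, 10 mm thick, centre 33 mm above the plate's underside; 23 mm of free space under the bar. The cover's centre of mass is 8 mm from its middle towards the tab
- cover_hole (a point): middle of the window in the cover's hanging tab, at own x -86 mm: tab flat, level with the plate, 44 mm wide (own y), 5 mm thick, from own x -62 (plate edge) to -110 mm; window 24 mm wide, 28 mm long (own x -72 to -100 mm). The tab's two side edges are free to be gripped from above while it hangs
- round_cover: bystander: round steel cover 84 mm in diameter with a knob and a tab of the same size as the other's, hanging on the other hook (which one is which varies); origin at the middle of its underside
- drying_stand: fixed steel stand: base 150 x 250 x 10 mm, origin on the worktop; two posts (14 mm diameter, 186 mm high) at own x +45, y +75 and -75 mm. Each carries a flat hook, 14 mm wide, 6 mm thick, top face at 190 mm, running to own x -48 mm. A cover hangs by the top edge of its window with its plate near own x -24 mm
- hook_left (a point): middle of the upturned tip of the hook at own y +75 mm of the stand (own x -45 mm), at the height of the hook's top face; the tip is 6 mm long and stands 8 mm above that face. A cover comes free when raised 8 to 22 mm and then moved towards the stand's own -x past the tip
- hook_right (a point): the same at own y -75 mm
- staining_dish: loose open rectangular steel dish, 0.7 kg, 108 (own x) x 78 (own y) x 55 mm outside, walls 4 mm, origin at the middle of its underside; glass slides stand in it up to 40 mm. The cover fits either way round (4 mm play each side); when it is down, the plate's underside is at 55 mm
- fixative: bystander: round brown bottle, 48 mm diameter, 85 mm high, origin under its middle
- tally_counter: bystander: tally counter, 51 x 69 x 27 mm, origin under its middle

How it is judged:
By the outcome, as a careful person would: the job done as asked, in the order asked, and still so for the second after the job is handed in, with the robot touching nothing.
It also fails if it takes over 69 s, if anything falls off the work surface, if the arm or the gripper's body presses on something with over 40 N, if the wrist force passes 120 N, or if a joint passes its speed limit or range.

ROBOT

A 7-joint arm with a two-finger parallel gripper is mounted at the origin on a cart in front of the work surface, level with it; the furniture and walls round the work are solid. World frame = base frame: x ahead of the robot, y to its left, z up, the work surface at z = 0. Lengths are in m, angles in rad, forces in N, time in s.
With the tool pointing down it reaches from about 0.425 to 0.95 m from the base axis. Payload 4.7 kg.
Tool frame: the origin (TCP) lies between the finger pads; the fingertips stand 11 mm ahead of it and the grasp point (between the pads) lies 8 mm behind it; z points along the fingers, y is the line along which they close (so a half turn about z gives the same grasp; the last joint's range is limited). The gripper opens to 87 mm and grips with 3 to 60 N. Pads are 19 mm wide; open, the fingers measure 117 mm over their backs; the gripper's body (75 mm by 190 mm) begins 51 mm behind the grasp point.
Start: joints at [1.078, 0.469, -0.049, 1.532, 0.024, 1.141, -0.082], TCP at [0.302, -0.604, 0.234] pointing down, gripper open.
Joint ranges: [-2.59, 2.59], [-0.33, 1.99], [-1.39, 1.29], [0.1, 2.45], [-1.04, 4.18], [0.21, 1.99], [-2.66, 2.66]. Speed limits (rad/s): [2.57, 2.57, 3.14, 3.14, 3.14, 3.14, 3.14].

INTERFACE

Orientations are given as a unit quaternion [x, y, z, w].
In Python, from cell import ctrl, cams, order, spotter gives the robot as it stands.
- The arm moves only by the tool move_arm, never from a script. Its argument "series" is a list of rows, each an object with "travel": the shift along the world's x, y, z in mm, a list of three; "twist": the turn, a rotation vector about the world's x, y, z in rad, a list of three; "claw": the opening, from -1 (shut) to 1 (fully open), so that 0 is half open. In form: [{"travel": [dx, dy, dz], "twist": [rx, ry, rz], "claw": claw}, ...]. A call has 1 to 20 rows; each row is the pose to reach, as a shift and turn from the pose commanded when the call began; what a row does not reach only later rows make up. A row lasts 1/10 s, in which the tool goes at most 50 mm and 8.59 degrees, less where a joint would pass 70% of its speed; a pose out of reach is approached as far as the arm can. A call with a gripper value outside its range is refused whole. The fingers move at their own pace and stop on an object; "newtons" is the grip in N (left out, the last holds). Time passes only in rows, so rows that repeat a pose let the fingers close. It gives the time, the measured TCP pose, the force, the opening and the grip force at its end, in the units of the state.
- ctrl.state(): the state, without advancing time (a new reading comes with each control period).
- cams.get_image(name): name is "side" or "top"; returns the picture (384x512x3 uint8, blue, green, red); there is no depth.
- cams.camera_model(name): a dict with "intrinsics" (3x3 intrinsics, pixels), "rvec" (rotation vector, rad) and "tvec" (3), from world to camera coordinates, as OpenCV has them. Camera axes: x right, y down, z forward; pixel columns grow to the right and rows downward; lengths in m; the calibration is good to about 2 mm. A picture is of the moment at which its call begins. camera_model takes no time and is no camera call.
- order.job_done(): hands the job in; it is judged then, once.
Trained networks look in the newest picture that a camera, given by its name, has taken for a name from the list of things; names that differ only in an ending like _2 or _b are one class to them, and where a whole thing is asked for, a point or a joint stands for the part that bears it (a point fixed in the world has none). Each returns a list of dicts, best first, with "score" (0 to 1); they miss things now and then, are a little off and sometimes report something else, mostly with a low value. They report only what shows in the picture. A call takes as long as a camera call.
- spotter.spot_in(name, camera): "extent" ([left, top, right, bottom] in pixels, round what is visible of it).
The state is a dict: "time": time; "q": joint angles; "dq": joint speeds; "joint_efforts": joint torques, N m; "position": TCP position; "tcp_rot": TCP orientation; "ft_force": force on the tool from outside, world axes, zero at the start; "moment": the same for the moment, N m; "width": finger opening in m; "finger_force": force on a finger pad.
Only numpy, scipy, OpenCV 4.12 (cv2) and the standard library are available. Lean on these libraries where they do the work, as an engineer would, in place of code of your own. Each camera call takes 0.05 s, during which the arm holds its last target. There are 200 camera calls.

## Working session

There is one attempt and no reset: what is moved stays moved. The work goes in short steps, Python scripts to look and compute and a tool call to move; the robot and the scene stay as the last step left them, time stands still between calls to the robot, and variables do not carry over. Pictures are saved under pics/ and viewed, at most 13 in all, crops included, and the job is handed in when it is done.

Besides the shell and the picture viewer there is one more tool, called after "Request:" as name(argument=value, ...) on one line, values as JSON. move_arm: Moves the arm, as the interface text tells. Its arguments: {"type":"object","properties":{"series":{"type":"array"},"newtons":{"type":"number"}},"required":["series"]}

```bash
mkdir -p pics; ls; cat > h.py <<'E'
import numpy as np, cv2
from scipy.spatial.transform import Rotation as R
from cell import ctrl,cams,order,spotter
def P(n):
    m=cams.camera_model(n);K=np.array(m["intrinsics"],float);return K,cv2.Rodrigues(np.array(m["rvec"],float))[0],np.array(m["tvec"],float).ravel()
def proj(n,X):
    K,r,t=P(n);c=np.atleast_2d(X)@r.T+t;u=c@K.T;return u[:,:2]/u[:,2:]
def ray(n,uv):
    K,r,t=P(n);d=r.T@np.linalg.inv(K)@np.array([uv[0],uv[1],1.]);return -r.T@t,d/np.linalg.norm(d)
def atz(n,uv,z):
    o,d=ray(n,uv);return o+d*(z-o[2])/d[2]
def tri(a,b):
    (o1,d1),(o2,d2)=ray("top",a),ray("side",b)
    s=np.linalg.lstsq(np.c_[d1,-d2],o2-o1,rcond=None)[0];p,q=o1+d1*s[0],o2+d2*s[1];return (p+q)/2,np.linalg.norm(p-q)
E
python3 - <<'E'
from h import *
s=ctrl.state();print({k:np.round(v,3) for k,v in s.items()})
for n in("top","side"):
    im=cams.get_image(n);cv2.imwrite(f"pics/{n}0.png",im)
    K,r,t=P(n);print(n,K.round(1).tolist(),(-r.T@t).round(3),r[2].round(3))
    for k in("cover","cover_handle","cover_hole","round_cover","drying_stand","hook_left","hook_right","staining_dish","fixative","tally_counter"):
        print(k,[(np.round(d["extent"],1).tolist(),round(d["score"],2)) for d in spotter.spot_in(k,n)[:2]])
E
```

```text
pics
{'time': np.float64(0.0), 'q': array([ 1.078,  0.469, -0.049,  1.534,  0.024,  1.141, -0.082]), 'dq': array([ 0.001,  0.   , -0.001, -0.002, -0.   ,  0.   ,  0.001]), 'joint_efforts': array([ 0.0000e+00, -5.0798e+01, -8.1000e-02, -2.3615e+01, -6.1000e-02,
        3.8000e-02,  0.0000e+00]), 'position': array([ 0.302, -0.603,  0.232]), 'tcp_rot': array([ 0.973,  0.23 , -0.   , -0.001]), 'ft_force': array([0.068, 0.27 , 0.453]), 'moment': array([0.033, 0.042, 0.037]), 'finger_force': np.float64(0.0), 'width': np.float64(0.087)}
top [[346.9, 0.0, 261.7], [0.0, 346.9, 191.7], [0.0, 0.0, 1.0]] [ 0.482 -0.027  1.124] [ 0.083 -0.015 -0.996]
cover [([182.3, 174.2, 211.9, 195.1], 0.64)]
cover_handle [([177.2, 175.8, 214.8, 194.3], 0.61)]
cover_hole [([176.6, 176.1, 213.9, 197.3], 0.66), ([278.9, 129.5, 295.2, 150.8], 0.46)]
round_cover [([136.0, 180.7, 152.1, 191.8], 0.75)]
drying_stand [([133.2, 160.8, 217.5, 212.1], 0.8)]
hook_left [([131.2, 157.1, 216.8, 211.2], 0.74)]
hook_right [([129.8, 160.6, 217.2, 210.3], 0.97)]
staining_dish [([327.2, 198.7, 370.2, 246.1], 0.76)]
fixative [([177.0, 174.5, 215.7, 193.7], 0.59), ([279.6, 129.2, 297.1, 149.4], 0.57)]
tally_counter [([205.5, 251.2, 220.4, 265.8], 0.45)]
side [[450.4, 0.0, 251.0], [0.0, 450.4, 188.5], [0.0, 0.0, 1.0]] [0.098 0.876 0.95 ] [ 0.358 -0.695 -0.623]
cover [([202.4, 207.2, 227.7, 266.1], 0.94)]
cover_handle [([204.5, 205.6, 228.1, 269.5], 0.85)]
cover_hole [([202.2, 204.7, 223.5, 266.2], 0.95), ([283.5, 269.4, 305.0, 286.3], 0.34)]
round_cover [([176.7, 240.6, 192.4, 280.1], 0.69)]
drying_stand [([168.8, 204.7, 243.1, 288.2], 0.66)]
hook_left []
hook_right [([169.0, 202.9, 240.1, 288.7], 0.73)]
staining_dish [([295.8, 165.8, 329.1, 191.4], 0.9), ([284.6, 266.2, 303.4, 283.6], 0.28)]
fixative [([213.0, 167.1, 224.9, 192.2], 0.96)]
tally_counter [([284.2, 266.4, 306.1, 283.3], 0.78)]
```

```bash
python3 - <<'E'
from h import *
a=cv2.imread("pics/top0.png")[115:275,120:390];b=cv2.imread("pics/side0.png")[150:300,150:350]
cv2.imwrite("pics/a.png",cv2.resize(a,(800,474),interpolation=cv2.INTER_CUBIC));cv2.imwrite("pics/b.png",cv2.resize(b,(800,600),interpolation=cv2.INTER_CUBIC))
for u in[(175,186),(349,222),(197,184),(144,186),(212,258),(288,140)]:print(u,atz("top",u,0).round(3),atz("top",u,.19).round(3))
E
```

```text
(175, 186) [0.595 0.238 0.   ] [0.576 0.193 0.19 ]
(349, 222) [ 0.476 -0.326  0.   ] [ 0.477 -0.275  0.19 ]
(197, 184) [0.601 0.167 0.   ] [0.581 0.134 0.19 ]
(144, 186) [0.595 0.338 0.   ] [0.576 0.276 0.19 ]
(212, 258) [0.363 0.116 0.   ] [0.383 0.092 0.19 ]
(288, 140) [ 0.746 -0.131  0.   ] [ 0.701 -0.113  0.19 ]
```

View pics/a.png

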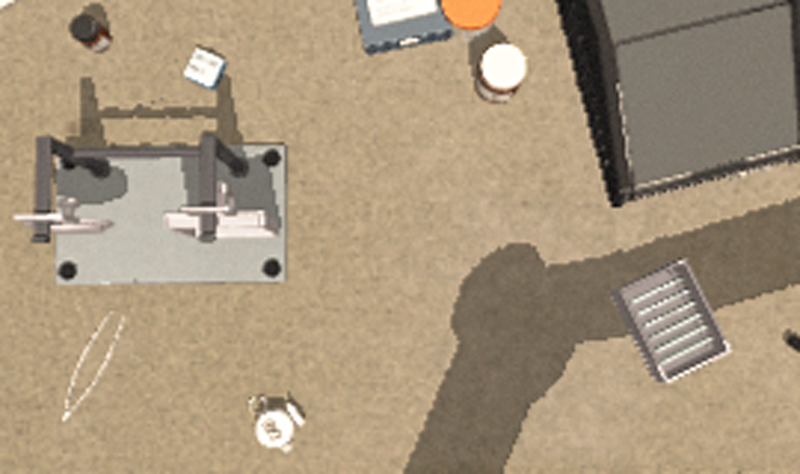

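View pics/b.png

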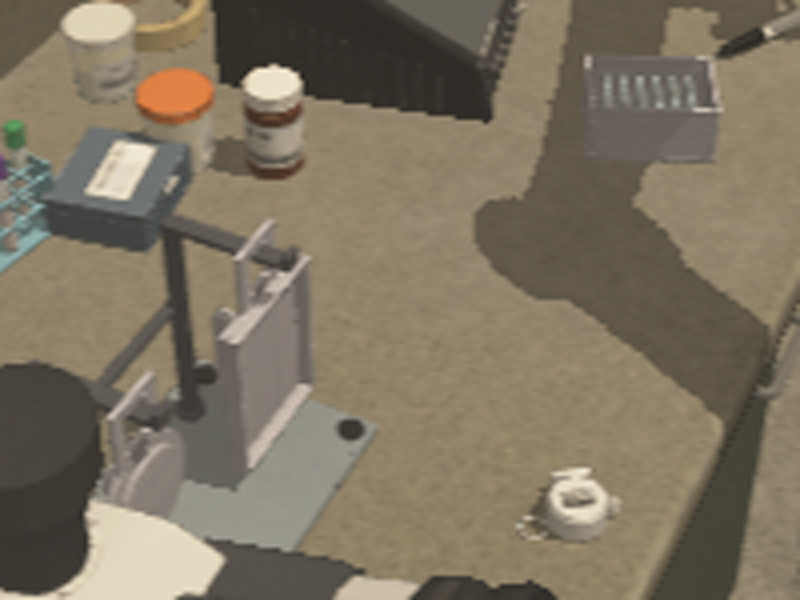

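The top view shows the stand base square to the world. Its corners in the crop are about (57,148) to (285,282). The rectangular cover hangs on the right hook and the dish, at (670,320), is yawed by about 27°. The side view agrees: cover at (265,370), dish at (650,110), and open worktop between stand and dish. Next I'll take a finer montage to get sub-pixel corners.

```bash
python3 - <<'E'
from h import *
t=cv2.imread("pics/top0.png");s=cv2.imread("pics/side0.png")
f=lambda i,x,y,w,h:cv2.resize(i[y:y+h,x:x+w],(400,300),interpolation=cv2.INTER_CUBIC)
m=np.vstack([np.hstack([f(t,135,155,88,66),f(s,180,200,80,60)]),np.hstack([f(t,310,190,80,60),f(s,285,155,60,45)])])
cv2.imwrite("pics/m.png",m)
E
```

```text
(no output)
```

View pics/m.png

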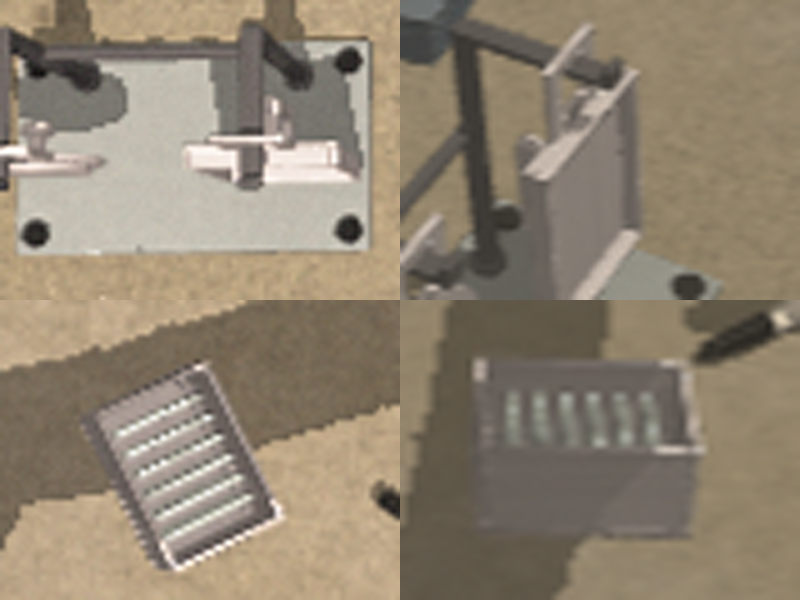

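```bash
python3 - <<'E'
from h import *
T=lambda x,y:(135+x/4.545-.4,155+y/4.545-.4);S=lambda x,y:(180+(x-400)/5-.4,200+y/5-.4)
for c in[(17,253),(370,248),(370,40)]:print("base",atz("top",T(*c),.01).round(4))
print("tip",[atz("top",T(*c),.198).round(4) for c in[(237,183),(262,183)]])
for a,b in[((210,138),(545,72)),((283,138),(592,26))]:
    print("tab",atz("top",T(*a),.2).round(4),[np.round(v,4) for v in tri(T(*a),S(*b))])
D=lambda x,y:(310+x/5-.4,190+(y-300)/5-.4);E=lambda x,y:(285+(x-400)/6.667-.4,155+(y-300)/6.667-.4)
d=[(82,415),(208,362),(282,517),(175,570)];e=[(480,452),(475,360),(690,360),(705,450)]
p=np.array([atz("top",D(*c),.055) for c in d])
q=np.array([atz("side",E(*c),.055) for c in e])
for n,w in(("top",p),("side",q)):
    print(n,w.round(3)[:,:2].tolist(),w.mean(0).round(4),[np.linalg.norm(w[i]-w[i-1]).round(3) for i in range(4)], [np.degrees(np.arctan2(*(w[i]-w[j])[[1,0]])).round(1) for i,j in((0,3),(1,2),(0,1),(3,2))])
# which pairing matches
for i,c in enumerate(d):
    print([np.round(v,4).tolist() for v in tri(D(*c),E(*e[np.argmin(np.linalg.norm(q-p[i],axis=1))]))])
E
```

```text
base [0.5161 0.351  0.01  ]
base [0.5187 0.1035 0.01  ]
base [0.6669 0.1045 0.01  ]
tip [array([0.5509, 0.1597, 0.198 ]), array([0.5508, 0.1451, 0.198 ])]
tab [0.5773 0.1755 0.2   ] [array([0.5778, 0.1762, 0.1974]), np.float64(0.0005)]
tab [0.5772 0.1327 0.2   ] [array([0.577 , 0.1332, 0.1953]), np.float64(0.0015)]
top [[0.505, -0.241], [0.538, -0.32], [0.442, -0.363], [0.41, -0.296]] [ 0.4739 -0.3049  0.055 ] [np.float64(0.11), np.float64(0.085), np.float64(0.105), np.float64(0.074)] [np.float64(30.2), np.float64(24.3), np.float64(112.4), np.float64(115.6)]
side [[0.505, -0.242], [0.537, -0.313], [0.439, -0.363], [0.406, -0.294]] [ 0.4718 -0.3028  0.055 ] [np.float64(0.111), np.float64(0.078), np.float64(0.11), np.float64(0.077)] [np.float64(27.8), np.float64(26.9), np.float64(114.5), np.float64(115.0)]
[[0.5049, -0.2408, 0.0556], 0.0009]
[[0.539, -0.3208, 0.0495], 0.0019]
[[0.4407, -0.3641, 0.0536], 0.0032]
[[0.4088, -0.2975, 0.0514], 0.0026]
```

The two views agree. The tab's top edge is centred at (0.577, 0.154) at z≈0.197 (text: 0.200). The dish rim is centred at about (0.473, -0.304) at z≈0.053, yaw about 26°. I'll move above the tab.

Request:
move_arm(series=[{"travel": [0, 0, 40], "twist": [0, 0, 0], "claw": 1}, {"travel": [0, 0, 80], "twist": [0, 0, 0], "claw": 1}, {"travel": [15, 40, 80], "twist": [0, 0, -0.1], "claw": 1}, {"travel": [30, 85, 80], "twist": [0, 0, -0.2], "claw": 1}, {"travel": [46, 130, 80], "twist": [0, 0, -0.3], "claw": 1}, {"travel": [62, 174, 80], "twist": [0, 0, -0.4], "claw": 1}, {"travel": [78, 218, 80], "twist": [0, 0, -0.465], "claw": 1}, {"travel": [94, 262, 80], "twist": [0, 0, -0.465], "claw": 1}, {"travel": [110, 306, 80], "twist": [0, 0, -0.465], "claw": 1}, {"travel": [126, 350, 80], "twist": [0, 0, -0.465], "claw": 1}, {"travel": [142, 394, 80], "twist": [0, 0, -0.465], "claw": 1}, {"travel": [158, 438, 80], "twist": [0, 0, -0.465], "claw": 1}, {"travel": [174, 482, 80], "twist": [0, 0, -0.465], "claw": 1}, {"travel": [190, 526, 80], "twist": [0, 0, -0.465], "claw": 1}, {"travel": [206, 570, 80], "twist": [0, 0, -0.465], "claw": 1}, {"travel": [222, 614, 80], "twist": [0, 0, -0.465], "claw": 1}, {"travel": [238, 658, 80], "twist": [0, 0, -0.465], "claw": 1}, {"travel": [254, 702, 80], "twist": [0, 0, -0.465], "claw": 1}, {"travel": [268, 740, 80], "twist": [0, 0, -0.465], "claw": 1}, {"travel": [275, 758, 80], "twist": [0, 0, -0.465], "claw": 1}], newtons=20)

```text
time: 3.1
position: [0.5771, 0.1591, 0.3136]
tcp_rot: [1.0, 0.002, 0.0, -0.001]
ft_force: [-0.2, -0.8, 0.6]
width: 0.0871
finger_force: 0.0
```

Request:
move_arm(series=[{"travel": [0, 0, -30], "twist": [0, 0, 0], "claw": 1}, {"travel": [0, 0, -60], "twist": [0, 0, 0], "claw": 1}, {"travel": [0, 0, -85], "twist": [0, 0, 0], "claw": 1}, {"travel": [0, 0, -105], "twist": [0, 0, 0], "claw": 1}, {"travel": [0, 0, -117], "twist": [0, 0, 0], "claw": 1}, {"travel": [0, 0, -118], "twist": [0, 0, 0], "claw": 1}, {"travel": [0, 0, -118], "twist": [0, 0, 0], "claw": 0.5}, {"travel": [0, 0, -118], "twist": [0, 0, 0], "claw": 0.25}], newtons=15)

```text
time: 3.9
position: [0.5778, 0.1547, 0.1969]
tcp_rot: [1.0, -0.001, 0.001, -0.0]
ft_force: [0.1, -0.0, 1.0]
width: 0.0781
finger_force: 0.0
```

```bash
python3 - <<'E'
from h import *
t=cams.get_image("top");s=cams.get_image("side")
f=lambda i,x,y,w,h:cv2.resize(i[y:y+h,x:x+w],(400,300),interpolation=cv2.INTER_CUBIC)
cv2.imwrite("pics/g.png",np.hstack([f(t,135,155,88,66),f(s,180,180,80,60)]))
x=ctrl.state();print(x["position"],x["width"],x["ft_force"])
E
```

```text
[0.57766957 0.15454339 0.1968174 ] 0.07048042617322983 [-0.0426478   0.15424753 -1.71059357]
```

View pics/g.png

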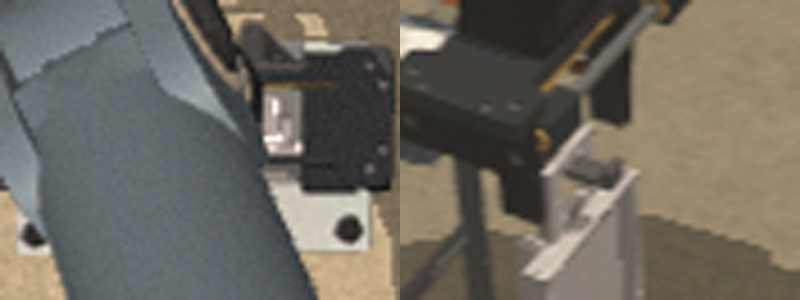

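Side view: one finger is on each side of the tab (fingers at x≈520 and x≈610, tab at x≈570). I'll close, lift 15 mm and draw it off toward -x.

Request:
move_arm(series=[{"travel": [0, 0, 0], "twist": [0, 0, 0], "claw": 0.0}, {"travel": [0, 0, 0], "twist": [0, 0, 0], "claw": -0.2}, {"travel": [0, 0, 0], "twist": [0, 0, 0], "claw": -0.4}, {"travel": [0, 0, 0], "twist": [0, 0, 0], "claw": -0.4}, {"travel": [0, 0, 0], "twist": [0, 0, 0], "claw": -0.4}, {"travel": [0, 0, 0], "twist": [0, 0, 0], "claw": -0.4}], newtons=20)

```text
time: 4.6
position: [0.5771, 0.1548, 0.1958]
tcp_rot: [1.0, -0.0, 0.0, -0.0]
ft_force: [0.3, 1.6, 1.7]
width: 0.0433
finger_force: 20.0
```

Request:
move_arm(series=[{"travel": [0, 0, 5], "twist": [0, 0, 0], "claw": -0.4}, {"travel": [0, 0, 10], "twist": [0, 0, 0], "claw": -0.4}, {"travel": [0, 0, 15], "twist": [0, 0, 0], "claw": -0.4}, {"travel": [0, 0, 15], "twist": [0, 0, 0], "claw": -0.4}, {"travel": [0, 0, 15], "twist": [0, 0, 0], "claw": -0.4}])

```text
time: 5.1
position: [0.577, 0.1541, 0.2107]
tcp_rot: [1.0, -0.001, 0.0, 0.0]
ft_force: [1.4, -0.5, -2.3]
width: 0.0436
finger_force: 20.0
```

```bash
python3 - <<'E'
from h import *
s=cams.get_image("side")
cv2.imwrite("pics/l.png",cv2.resize(s[180:270,180:280],(600,540),interpolation=cv2.INTER_CUBIC))
x=ctrl.state();print(x["position"],x["width"],x["ft_force"])
E
```

```text
[0.57684696 0.1541222  0.21046304] 0.04328317519682155 [ 0.33965329  0.57114515 -1.97652793]
```

View pics/l.png

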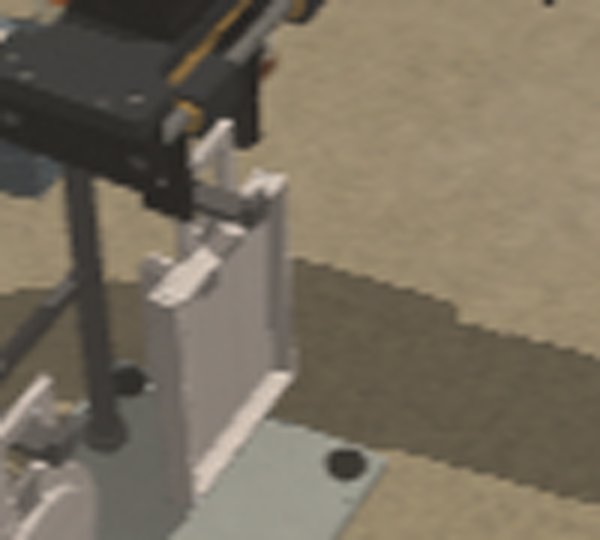

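The cover is up 15 mm (its weight reads in the wrist force) and the hook tip, at about (250,205), is inside the window. I'll draw it off toward -x.

Request:
move_arm(series=[{"travel": [-5, 0, 0], "twist": [0, 0, 0], "claw": -0.4}, {"travel": [-12, 0, 0], "twist": [0, 0, 0], "claw": -0.4}, {"travel": [-19, 0, 0], "twist": [0, 0, 0], "claw": -0.4}, {"travel": [-26, 0, 0], "twist": [0, 0, 0], "claw": -0.4}, {"travel": [-33, 0, 0], "twist": [0, 0, 0], "claw": -0.4}, {"travel": [-40, 0, 0], "twist": [0, 0, 0], "claw": -0.4}, {"travel": [-48, 0, 0], "twist": [0, 0, 0], "claw": -0.4}, {"travel": [-58, 0, 0], "twist": [0, 0, 0], "claw": -0.4}, {"travel": [-68, 0, 0], "twist": [0, 0, 0], "claw": -0.4}, {"travel": [-78, 0, 0], "twist": [0, 0, 0], "claw": -0.4}, {"travel": [-86, 0, 0], "twist": [0, 0, 0], "claw": -0.4}, {"travel": [-90, 0, 0], "twist": [0, 0, 0], "claw": -0.4}, {"travel": [-90, 0, 0], "twist": [0, 0, 0], "claw": -0.4}])

```text
time: 6.45
position: [0.4865, 0.1544, 0.2107]
tcp_rot: [1.0, -0.0, 0.0, 0.0]
ft_force: [-0.1, -0.5, -2.8]
width: 0.0431
finger_force: 20.0
```

Request:
move_arm(series=[{"travel": [0, -10, 0], "twist": [0, 0, 0], "claw": -0.4}, {"travel": [0, -25, 0], "twist": [0, 0, 0], "claw": -0.4}, {"travel": [0, -45, 0], "twist": [0, 0, 0], "claw": -0.4}, {"travel": [0, -65, 0], "twist": [0, 0, 0], "claw": -0.4}, {"travel": [0, -85, 0], "twist": [0, 0, 0], "claw": -0.4}, {"travel": [0, -105, 0], "twist": [0, 0, 0], "claw": -0.4}, {"travel": [5, -125, 0], "twist": [0, 0, 0], "claw": -0.4}, {"travel": [15, -145, 0], "twist": [0, 0, 0], "claw": -0.4}, {"travel": [30, -165, 0], "twist": [0, 0, 0], "claw": -0.4}, {"travel": [50, -185, 0], "twist": [0, 0, 0], "claw": -0.4}, {"travel": [70, -203, 0], "twist": [0, 0, 0], "claw": -0.4}, {"travel": [90, -215, 0], "twist": [0, 0, 0], "claw": -0.4}, {"travel": [108, -222, 0], "twist": [0, 0, 0], "claw": -0.4}, {"travel": [122, -224, 0], "twist": [0, 0, 0], "claw": -0.4}, {"travel": [132, -224, -5], "twist": [0, 0, 0], "claw": -0.4}, {"travel": [138, -224, -12], "twist": [0, 0, 0], "claw": -0.4}, {"travel": [138, -224, -20], "twist": [0, 0, 0], "claw": -0.4}, {"travel": [138, -224, -28], "twist": [0, 0, 0], "claw": -0.4}, {"travel": [138, -224, -33], "twist": [0, 0, 0], "claw": -0.4}, {"travel": [138, -224, -33], "twist": [0, 0, 0], "claw": -0.4}])

```text
time: 8.45
position: [0.6239, -0.0696, 0.1764]
tcp_rot: [1.0, -0.0, -0.001, 0.0]
ft_force: [0.1, 0.0, -1.0]
width: 0.0432
finger_force: 20.0
```

```bash
python3 - <<'E'
from h import *
s=cams.get_image("side")
u=proj("side",[.625,-.07,.1])[0].astype(int);print(u)
x0,y0=u[0]-60,u[1]-60
cv2.imwrite("pics/p.png",cv2.resize(s[y0:y0+100,x0:x0+130],(780,600),interpolation=cv2.INTER_CUBIC))
x=ctrl.state();print(x["position"],x["width"],x["ft_force"])
for X in([.625,-.023,.0],[.625,-.117,0]):print((proj("side",X)[0]-[x0,y0])*6)
E
```

```text
[239 185]
[ 0.62439121 -0.06966346  0.17716254] 0.04345026382330056 [ 0.23260808  0.21200727 -2.35207884]
[323.10938267 561.92438736]
[406.61385985 457.94224664]
```

View pics/p.png

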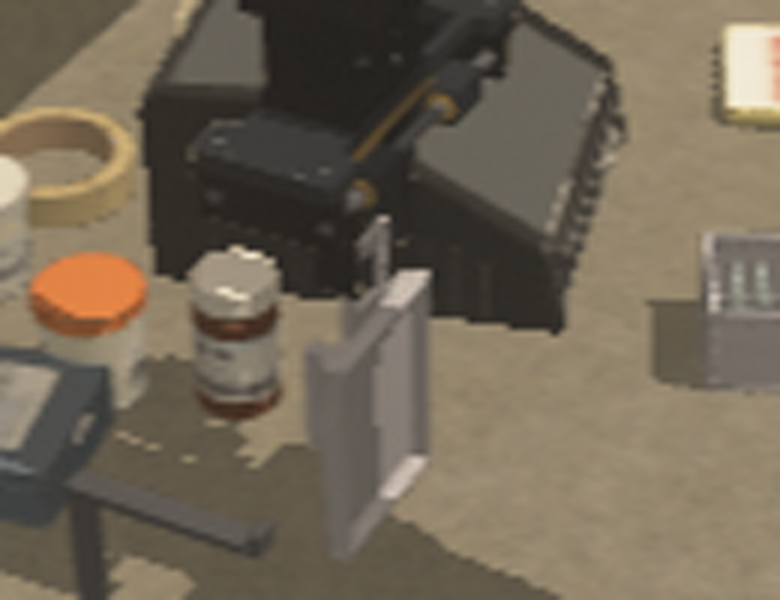

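The cover hangs plumb with its foot about 10 mm above the worktop, clear of bottle, stand and dish. I'll tilt it, then set the foot down.

Request:
move_arm(series=[{"travel": [-8, 0, 0], "twist": [0, -0.06, 0], "claw": -0.4}, {"travel": [-17, 0, -1], "twist": [0, -0.12, 0], "claw": -0.4}, {"travel": [-27, 0, -3], "twist": [0, -0.18, 0], "claw": -0.4}, {"travel": [-37, 0, -5], "twist": [0, -0.24, 0], "claw": -0.4}, {"travel": [-48, 0, -8], "twist": [0, -0.3, 0], "claw": -0.4}, {"travel": [-58, 0, -11], "twist": [0, -0.35, 0], "claw": -0.4}, {"travel": [-58, 0, -14], "twist": [0, -0.35, 0], "claw": -0.4}, {"travel": [-58, 0, -16], "twist": [0, -0.35, 0], "claw": -0.4}, {"travel": [-58, 0, -16], "twist": [0, -0.35, 0], "claw": -0.4}])

```text
time: 9.4
position: [0.5702, -0.0702, 0.1649]
tcp_rot: [0.984, -0.001, 0.177, 0.001]
ft_force: [-1.9, -1.1, 8.6]
width: 0.0436
finger_force: 20.0
```

```bash
python3 - <<'E'
from h import *
s=cams.get_image("side")
x0,y0=179,125
cv2.imwrite("pics/q.png",cv2.resize(s[y0:y0+100,x0:x0+130],(780,600),interpolation=cv2.INTER_CUBIC))
x=ctrl.state();print(x["position"],x["tcp_rot"],x["width"],x["ft_force"],x["moment"])
E
```

```text
[ 0.57031613 -0.070186    0.16492061] [ 9.84166159e-01 -6.28531094e-04  1.77246256e-01  5.84040206e-04] 0.0435686340144491 [-2.59069463 -0.5523684   8.00667571] [-0.2165954   0.44116458 -0.04461572]
```

View pics/q.png

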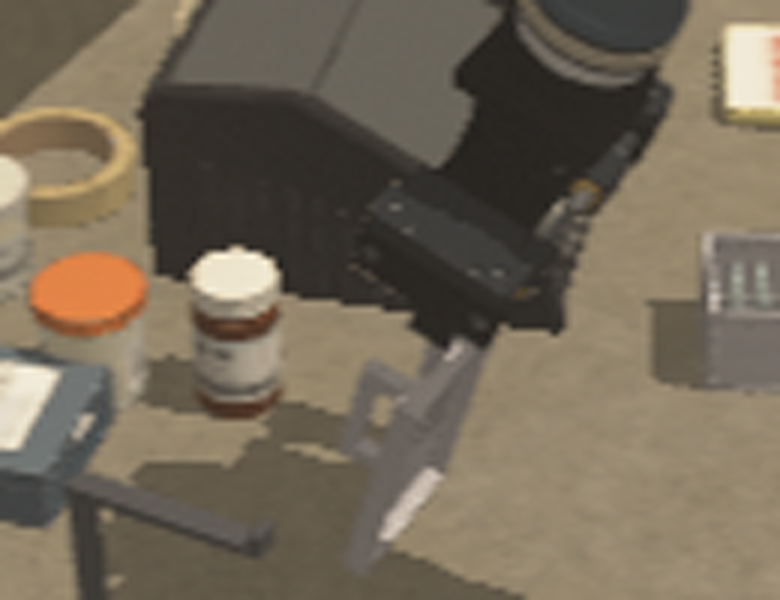

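Foot down (about 10 N), cover leaning with the tool and handle side up. I'll lighten the grip so it can pivot, and follow the arc.

Request:
move_arm(series=[{"travel": [-2, 0, 0], "twist": [0, 0, 0], "claw": -0.4}, {"travel": [-5, 0, 0], "twist": [0, 0, 0], "claw": -0.4}, {"travel": [-10, 0, -2], "twist": [0, 0, 0], "claw": -0.4}, {"travel": [-14, 0, -4], "twist": [0, 0, 0], "claw": -0.4}, {"travel": [-20, 0, -7], "twist": [0, 0.01, 0], "claw": -0.4}, {"travel": [-27, 0, -10], "twist": [0, 0.02, 0], "claw": -0.4}, {"travel": [-33, 0, -13], "twist": [0, 0.03, 0], "claw": -0.4}, {"travel": [-39, 0, -16], "twist": [0, 0.04, 0], "claw": -0.4}, {"travel": [-45, 0, -20], "twist": [0, 0.05, 0], "claw": -0.4}, {"travel": [-51, 0, -24], "twist": [0, 0.06, 0], "claw": -0.4}, {"travel": [-57, 0, -28], "twist": [0, 0.07, 0], "claw": -0.4}, {"travel": [-63, 0, -33], "twist": [0, 0.08, 0], "claw": -0.4}, {"travel": [-63, 0, -33], "twist": [0, 0.08, 0], "claw": -0.4}], newtons=8)

```text
time: 10.75
position: [0.5024, -0.0699, 0.1277]
tcp_rot: [0.991, -0.001, 0.133, 0.0]
ft_force: [-4.5, -1.8, 5.9]
width: 0.0437
finger_force: 8.0
```

```bash
python3 - <<'E'
from h import *
s=cams.get_image("side")
x0,y0=179,125
cv2.imwrite("pics/r.png",cv2.resize(s[y0:y0+100,x0:x0+130],(780,600),interpolation=cv2.INTER_CUBIC))
x=ctrl.state();print(x["position"],x["tcp_rot"],x["width"],x["ft_force"],x["moment"])
E
```

```text
[ 0.50283277 -0.06993411  0.1280194 ] [ 9.91086541e-01 -7.74879709e-04  1.33217331e-01  1.04681560e-04] 0.043744275011446745 [-4.71791458 -1.28863277  6.07383739] [-0.30070724  1.05093895 -0.10382095]
```

View pics/r.png

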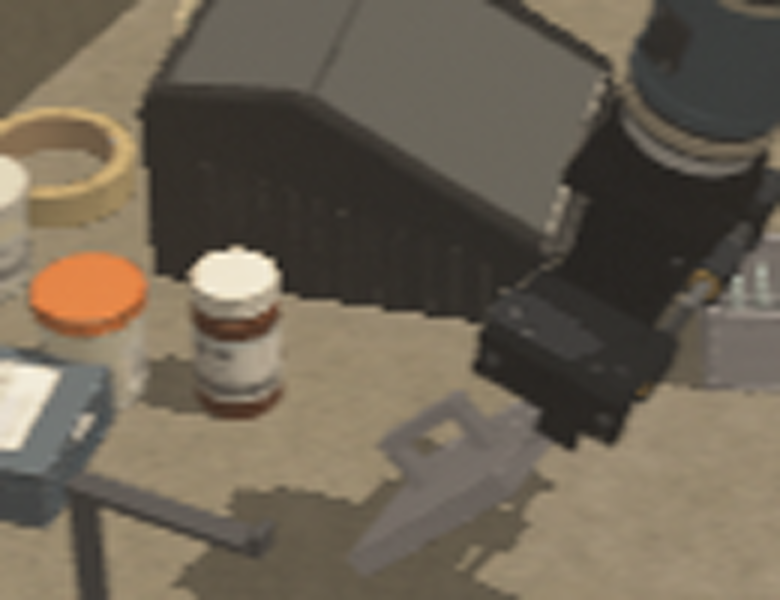

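The cover has pivoted to roughly 45°, handle side up, foot still in place at about (365,560). I'll carry on down the arc.

Request:
move_arm(series=[{"travel": [-5, 0, -5], "twist": [0, 0.02, 0], "claw": -0.4}, {"travel": [-10, 0, -10], "twist": [0, 0.04, 0], "claw": -0.4}, {"travel": [-15, 0, -15], "twist": [0, 0.06, 0], "claw": -0.4}, {"travel": [-19, 0, -20], "twist": [0, 0.08, 0], "claw": -0.4}, {"travel": [-24, 0, -26], "twist": [0, 0.1, 0], "claw": -0.4}, {"travel": [-28, 0, -32], "twist": [0, 0.12, 0], "claw": -0.4}, {"travel": [-32, 0, -38], "twist": [0, 0.14, 0], "claw": -0.4}, {"travel": [-35, 0, -44], "twist": [0, 0.16, 0], "claw": -0.4}, {"travel": [-39, 0, -51], "twist": [0, 0.18, 0], "claw": -0.4}, {"travel": [-42, 0, -57], "twist": [0, 0.2, 0], "claw": -0.4}, {"travel": [-45, 0, -64], "twist": [0, 0.22, 0], "claw": -0.4}, {"travel": [-47, 0, -70], "twist": [0, 0.24, 0], "claw": -0.4}, {"travel": [-49, 0, -77], "twist": [0, 0.26, 0], "claw": -0.4}, {"travel": [-51, 0, -84], "twist": [0, 0.27, 0], "claw": -0.4}, {"travel": [-53, 0, -91], "twist": [0, 0.27, 0], "claw": -0.4}, {"travel": [-54, 0, -98], "twist": [0, 0.27, 0], "claw": -0.4}, {"travel": [-55, 0, -104], "twist": [0, 0.27, 0], "claw": -0.4}, {"travel": [-55, 0, -108], "twist": [0, 0.27, 0], "claw": -0.4}, {"travel": [-55, 0, -109], "twist": [0, 0.27, 0], "claw": -0.4}, {"travel": [-55, 0, -109], "twist": [0, 0.27, 0], "claw": -0.4}])

```text
time: 12.8
position: [0.4486, -0.0697, 0.0194]
tcp_rot: [1.0, -0.001, -0.0, 0.0]
ft_force: [-1.0, -0.0, -0.2]
width: 0.0439
finger_force: 8.0
```

Now down at near-flat height with no force. Release, go up and back clear, and look.

Request:
move_arm(series=[{"travel": [0, 0, 0], "twist": [0, 0, 0], "claw": -0.2}, {"travel": [0, 0, 0], "twist": [0, 0, 0], "claw": 0.2}, {"travel": [0, 0, 0], "twist": [0, 0, 0], "claw": 0.6}, {"travel": [0, 0, 0], "twist": [0, 0, 0], "claw": 0.8}, {"travel": [0, 0, 0], "twist": [0, 0, 0], "claw": 1}, {"travel": [0, 0, 0], "twist": [0, 0, 0], "claw": 1}, {"travel": [0, 0, 20], "twist": [0, 0, 0], "claw": 1}, {"travel": [0, 0, 50], "twist": [0, 0, 0], "claw": 1}, {"travel": [0, 20, 90], "twist": [0, 0, 0], "claw": 1}, {"travel": [0, 60, 130], "twist": [0, 0, 0], "claw": 1}, {"travel": [0, 110, 160], "twist": [0, 0, 0], "claw": 1}, {"travel": [0, 160, 180], "twist": [0, 0, 0], "claw": 1}, {"travel": [0, 210, 180], "twist": [0, 0, 0], "claw": 1}, {"travel": [0, 260, 180], "twist": [0, 0, 0], "claw": 1}, {"travel": [0, 260, 180], "twist": [0, 0, 0], "claw": 1}], newtons=20)

```text
time: 14.3
position: [0.4482, 0.1962, 0.2007]
tcp_rot: [1.0, 0.003, 0.001, -0.002]
ft_force: [-0.1, 0.2, -0.0]
width: 0.0867
finger_force: 0.0
```

```bash
python3 - <<'E'
from h import *
x=ctrl.state();print(x["position"],x["width"],x["ft_force"])
im={}
for n in("top","side"):
    im[n]=cams.get_image(n);cv2.imwrite(f"pics/{n}1.png",im[n])
    for k in("cover","cover_handle","staining_dish"):print(n,k,[(np.round(d["extent"],1).tolist(),round(d["score"],2)) for d in spotter.spot_in(k,n)[:1]])
def f(n,w,h):
    u=proj(n,[.53,-.07,.02])[0].astype(int);x0,y0=u[0]-w//2,u[1]-h//2;print(n,x0,y0)
    return cv2.resize(im[n][y0:y0+h,x0:x0+w],(400,600),interpolation=cv2.INTER_CUBIC)
d=lambda i,x,y,w,h,W,H:cv2.resize(i[y:y+h,x:x+w],(W,H),interpolation=cv2.INTER_CUBIC)
u=proj("top",[.55,-.07,.02])[0].astype(int);v=proj("side",[.55,-.07,.02])[0].astype(int);print(u-[30,40],v-[40,30])
A=d(im["top"],u[0]-30,u[1]-40,60,80,300,400);B=d(im["side"],v[0]-40,v[1]-30,80,60,400,300)
m=np.zeros((400,700,3),np.uint8);m[:,:300]=A;m[:300,300:]=B;cv2.imwrite("pics/v.png",m)
E
```

```text
[0.44822836 0.19619707 0.20067965] 0.0867328288813334 [-0.10001084  0.16819141 -0.02662446]
top cover [([258.5, 179.6, 283.8, 236.5], 0.74)]
top cover_handle [([259.2, 179.0, 289.6, 233.9], 0.77)]
top staining_dish [([326.4, 199.5, 368.9, 242.4], 0.82)]
side cover [([254.9, 208.4, 297.9, 234.4], 0.94)]
side cover_handle []
side staining_dish [([293.8, 164.2, 330.5, 191.5], 0.69)]
[240 159] [221 182]
```

View pics/v.png

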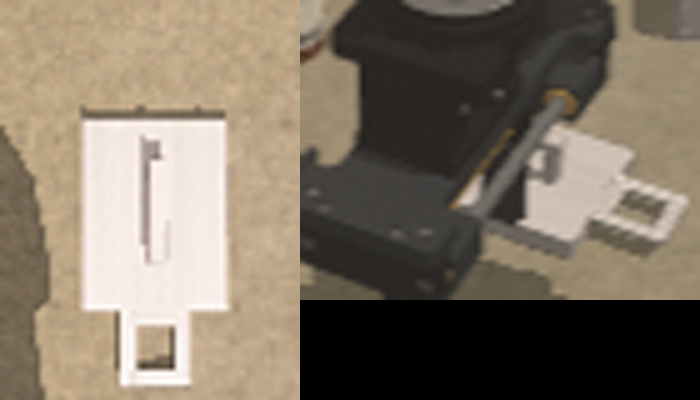

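Top view: the cover lies flat, handle up, square to the world. The plate runs (82,118)–(228,310) in the crop with the tab toward the robot. I'll fit cover and dish poses to image edges in the pictures.

```bash
cat > fit.py <<'E'
from h import *
from scipy.optimize import minimize
def grad(f):
    g=cv2.GaussianBlur(cv2.cvtColor(cv2.imread(f),cv2.COLOR_BGR2GRAY).astype(np.float32),(0,0),.8)
    return np.hypot(cv2.Sobel(g,5,1,0),cv2.Sobel(g,5,0,1))
def rect(lx,ly,z,cx=0):
    t=np.linspace(-1,1,60);o=np.ones(60);a,b=lx/2,ly/2
    return np.vstack([np.c_[a*t+cx,b*o,z*o],np.c_[a*t+cx,-b*o,z*o],np.c_[a*o+cx,b*t,z*o],np.c_[-a*o+cx,b*t,z*o]])
def fit(pts,x0,views):
    G={n:grad(f) for n,f in views}
    def c(x):
        q=pts@R.from_euler("z",x[2]).as_matrix().T+[x[0],x[1],0];s=0
        for n in G:
            u=proj(n,q).astype(np.float32);s-=cv2.remap(G[n],u[None,:,0],u[None,:,1],1).mean()
        return s
    best=min((minimize(c,np.array(x0)+[a,b,w],method="Nelder-Mead",options=dict(initial_simplex=np.array(x0)+[a,b,w]+np.array([[0,0,0],[.004,0,0],[0,.004,0],[0,0,.04]]))) for a in(-.003,.003) for b in(-.003,.003) for w in(-.03,.03)),key=lambda r:r.fun)
    return best.x.round(4),round(best.fun,1)
E
python3 - <<'E'
from fit import *
T,S=("top","pics/top0.png"),("side","pics/side0.png");T1,S1=("top","pics/top1.png"),("side","pics/side1.png")
d=np.vstack([rect(108,78,55),rect(100,70,55)])/1e3
for v in([T],[S],[T,S],[T1],[S1],[T1,S1]):print("dish",[x[1] for x in v],fit(d,[.473,-.304,.46],v))
c=np.vstack([rect(124,94,15),rect(48,44,15,-86)])/1e3
print("cover",fit(c,[.55,-.07,0],[T1]),fit(rect(124,94,15)/1e3,[.55,-.07,0],[T1]))
o=np.array([240,159])
print([atz("top",o+np.array(p)/5-.4,.015).round(4)[:2] for p in((82,118),(226,118),(228,310),(83,310),(120,384),(190,384))])
print("handle z",tri(o+np.array((158,212))/5-.4,np.array([221,182])+np.array((552-300,160))/5-.4))
E
```

```text
dish ['pics/top0.png'] (array([ 0.4749, -0.3058,  0.4498]), np.float64(-140.2))
dish ['pics/side0.png'] (array([ 0.4764, -0.3029,  0.4303]), np.float64(-80.5))Traceback (most recent call last):
  File "<stdin>", line 4, in <module>
  File "fit.py", line 16, in fit
    best=min((minimize(c,np.array(x0)+[a,b,w],method="Nelder-Mead",options=dict(initial_simplex=np.array(x0)+[a,b,w]+np.array([[0,0,0],[.004,0,0],[0,.004,0],[0,0,.04]]))) for a in(-.003,.003) for b in(-.003,.003) for w in(-.03,.03)),key=lambda r:r.fun)
  File "fit.py", line 16, in <genexpr>
    best=min((minimize(c,np.array(x0)+[a,b,w],method="Nelder-Mead",options=dict(initial_simplex=np.array(x0)+[a,b,w]+np.array([[0,0,0],[.004,0,0],[0,.004,0],[0,0,.04]]))) for a in(-.003,.003) for b in(-.003,.003) for w in(-.03,.03)),key=lambda r:r.fun)
              ~~~~~~~~^^^^^^^^^^^^^^^^^^^^^^^^^^^^^^^^^^^^^^^^^^^^^^^^^^^^^^^^^^^^^^^^^^^^^^^^^^^^^^^^^^^^^^^^^^^^^^^^^^^^^^^^^^^^^^^^^^^^^^^^^^^^^^^^^^^^^^^^^^^^^^^^^^^^
    res = _minimize_neldermead(fun, x0, args, callback, bounds=bounds,
                               **options)
    fsim[j] = func(sim[j])
              ~~~~^^^^^^^^
    fx = function(np.copy(x), *(wrapper_args + args))
  File "fit.py", line 14, in c
    u=proj(n,q).astype(np.float32);s-=cv2.remap(G[n],u[None,:,0],u[None,:,1],1).mean()
      ~~~~^^^^^
  File "h.py", line 7, in proj
    K,r,t=P(n);c=np.atleast_2d(X)@r.T+t;u=c@K.T;return u[:,:2]/u[:,2:]
          ~^^^
  File "h.py", line 5, in P
    m=cams.camera_model(n);K=np.array(m["intrinsics"],float);return K,cv2.Rodrigues(np.array(m["rvec"],float))[0],np.array(m["tvec"],float).ravel()
ValueError: time passes only in moves, steps and waits
```

```bash
sed -i 's/^def P(n)/import functools\n@functools.cache\ndef P(n)/' h.py
python3 - <<'E'
from fit import *
T,S=("top","pics/top0.png"),("side","pics/side0.png");T1,S1=("top","pics/top1.png"),("side","pics/side1.png")
d=np.vstack([rect(108,78,55),rect(100,70,55)])/1e3
for v in([T,S],[T1],[S1],[T1,S1]):print("dish",[x[1] for x in v],fit(d,[.473,-.304,.46],v))
c=np.vstack([rect(124,94,15),rect(48,44,15,-86)])/1e3
print("cover",fit(c,[.55,-.07,0],[T1]),fit(rect(124,94,15)/1e3,[.55,-.07,0],[T1]))
o=np.array([240,159])
print([atz("top",o+np.array(p)/5-.4,.015).round(4)[:2] for p in((82,118),(226,118),(228,310),(83,310),(120,384),(190,384))])
print("handle z",tri(o+np.array((158,212))/5-.4,np.array([221,182])+np.array((552-300,160))/5-.4))
E
```

```text
dish ['pics/top0.png', 'pics/side0.png'] (array([ 0.4758, -0.3052,  0.4429]), np.float64(-215.6))
dish ['pics/top1.png'] (array([ 0.4748, -0.3031,  0.4509]), np.float64(-197.4))
dish ['pics/side1.png'] (array([ 0.4732, -0.2973,  0.4444]), np.float64(-106.0))
dish ['pics/top1.png', 'pics/side1.png'] (array([ 0.475 , -0.3022,  0.4392]), np.float64(-284.7))
cover (array([ 0.5426, -0.0716,  0.0042]), np.float64(-189.1)) (array([ 0.5409, -0.0712, -0.0028]), np.float64(-204.2))
[array([ 0.6047, -0.0249]), array([ 0.6045, -0.1177]), array([ 0.4812, -0.1177]), array([ 0.4816, -0.0252]), array([ 0.4347, -0.0486]), array([ 0.4345, -0.0931])]
handle z (array([ 0.53284781, -0.07786084,  0.01610459]), np.float64(0.02388769553470917))
```

Cover at (0.543, -0.071), yaw 0. Dish at (0.475, -0.304), yaw about 0.447. I'll grasp the handle at its balance point (x=0.535).

Request:
move_arm(series=[{"travel": [15, -45, 0], "twist": [0, 0, 0], "claw": 1}, {"travel": [30, -90, 0], "twist": [0, 0, 0], "claw": 1}, {"travel": [45, -135, 0], "twist": [0, 0, 0], "claw": 1}, {"travel": [60, -180, -10], "twist": [0, 0, 0], "claw": 1}, {"travel": [75, -225, -30], "twist": [0, 0, 0], "claw": 1}, {"travel": [83, -252, -60], "twist": [0, 0, 0], "claw": 0.6}, {"travel": [86, -261, -90], "twist": [0, 0, 0], "claw": 0.3}, {"travel": [86, -261, -110], "twist": [0, 0, 0], "claw": 0.2}, {"travel": [86, -261, -130], "twist": [0, 0, 0], "claw": 0}, {"travel": [86, -261, -145], "twist": [0, 0, 0], "claw": 0}, {"travel": [86, -261, -157], "twist": [0, 0, 0], "claw": 0}, {"travel": [86, -261, -164], "twist": [0, 0, 0], "claw": 0}, {"travel": [86, -261, -164], "twist": [0, 0, 0], "claw": 0}])

```text
time: 16.0
position: [0.5345, -0.0711, 0.0349]
tcp_rot: [1.0, -0.001, -0.001, 0.0]
ft_force: [0.1, -0.1, -0.4]
width: 0.0443
finger_force: 0.0
```

Request:
move_arm(series=[{"travel": [0, 0, 0], "twist": [0, 0, 0], "claw": -0.3}, {"travel": [0, 0, 0], "twist": [0, 0, 0], "claw": -0.6}, {"travel": [0, 0, 0], "twist": [0, 0, 0], "claw": -1}, {"travel": [0, 0, 0], "twist": [0, 0, 0], "claw": -1}, {"travel": [0, 0, 0], "twist": [0, 0, 0], "claw": -1}, {"travel": [0, 0, 0], "twist": [0, 0, 0], "claw": -1}], newtons=35)

```text
time: 16.6
position: [0.5352, -0.0705, 0.0359]
tcp_rot: [1.0, -0.001, 0.0, 0.0]
ft_force: [-0.4, 0.2, 1.3]
width: 0.0113
finger_force: 35.0
```

Request:
move_arm(series=[{"travel": [0, 0, 10], "twist": [0, 0, 0], "claw": -1}, {"travel": [0, 0, 30], "twist": [0, 0, 0], "claw": -1}, {"travel": [0, 0, 55], "twist": [0, 0, 0], "claw": -1}, {"travel": [0, 0, 80], "twist": [0, 0, 0], "claw": -1}, {"travel": [0, -10, 95], "twist": [0, 0, 0], "claw": -1}, {"travel": [-5, -30, 100], "twist": [0, 0, 0.05], "claw": -1}, {"travel": [-12, -55, 100], "twist": [0, 0, 0.1], "claw": -1}, {"travel": [-20, -80, 100], "twist": [0, 0, 0.16], "claw": -1}, {"travel": [-28, -105, 100], "twist": [0, 0, 0.22], "claw": -1}, {"travel": [-36, -130, 100], "twist": [0, 0, 0.28], "claw": -1}, {"travel": [-44, -155, 100], "twist": [0, 0, 0.33], "claw": -1}, {"travel": [-52, -180, 100], "twist": [0, 0, 0.38], "claw": -1}, {"travel": [-58, -203, 100], "twist": [0, 0, 0.42], "claw": -1}, {"travel": [-63, -222, 100], "twist": [0, 0, 0.44], "claw": -1}, {"travel": [-66, -232, 100], "twist": [0, 0, 0.447], "claw": -1}, {"travel": [-67, -236, 100], "twist": [0, 0, 0.447], "claw": -1}, {"travel": [-67, -236, 100], "twist": [0, 0, 0.447], "claw": -1}, {"travel": [-67, -236, 90], "twist": [0, 0, 0.447], "claw": -1}, {"travel": [-67, -236, 80], "twist": [0, 0, 0.447], "claw": -1}, {"travel": [-67, -236, 80], "twist": [0, 0, 0.447], "claw": -1}])

```text
time: 18.6
position: [0.467, -0.3051, 0.1135]
tcp_rot: [0.975, 0.222, -0.001, -0.002]
ft_force: [-0.7, -0.3, -2.4]
width: 0.0117
finger_force: 35.0
```

```bash
python3 - <<'E'
from fit import *
x=ctrl.state();print(x["position"].round(4),x["tcp_rot"].round(3),x["width"],x["ft_force"].round(1))
p=np.array(x["position"]);z=p[2]-.036
for n in("top","side"):cv2.imwrite(f"pics/{n}2.png",cams.get_image(n))
im={n:cv2.imread(f"pics/{n}2.png") for n in("top","side")}
d=lambda i,x,y,w,h,W,H:cv2.resize(i[y:y+h,x:x+w],(W,H),interpolation=cv2.INTER_CUBIC)
m=np.hstack([d(im["top"],310,190,80,80,400,400),d(im["side"],280,130,66,66,400,400)])
# overlay predicted underside outline of plate
def dr(L,col):
  for n,s,o,off in(("top",5,(310,190),0),("side",400/66,(280,130),400)):
    q=L@R.from_euler("z",.447).as_matrix().T;u=(proj(n,q+C)-o+.5)*s
    for a in u: 
        if off<=a[0]+off<off+400 and 0<=a[1]<400:m[int(a[1]),int(a[0])+off]=col
C=np.array([p[0]+6.9e-3,p[1]+3.3e-3,z]);dr(np.vstack([rect(124,94,15),rect(124,94,0),rect(48,44,15,-86)])/1e3,(0,0,255))
C=np.array([.475,-.304,0]);dr(rect(108,78,55)/1e3,(0,255,0))
cv2.imwrite("pics/w.png",m)
E
```

```text
[ 0.467  -0.3051  0.1135] [ 0.975  0.222 -0.001 -0.002] 0.011736405561033164 [-0.7 -0.3 -2.4]
```

View pics/w.png

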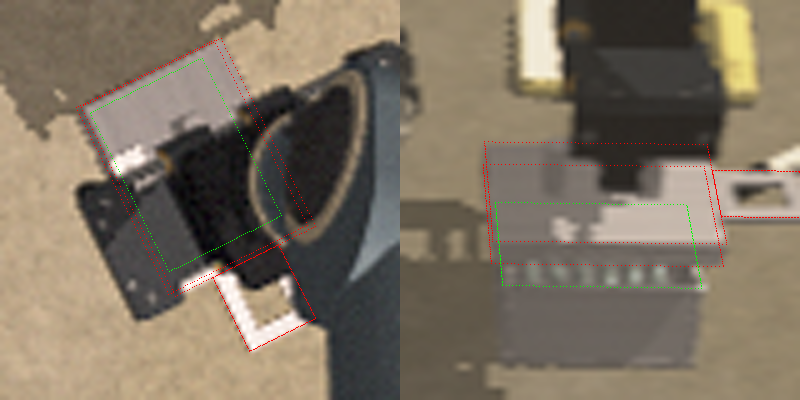

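The predicted outlines match the image. The cover edge (80,105)–(218,40) sits on the red overlay and the dish rim on the green. It's centred, so I'll lower it gently.

Request:
move_arm(series=[{"travel": [0, 0, -6], "twist": [0, 0, 0], "claw": -1}, {"travel": [0, 0, -12], "twist": [0, 0, 0], "claw": -1}, {"travel": [0, 0, -17], "twist": [0, 0, 0], "claw": -1}, {"travel": [0, 0, -21], "twist": [0, 0, 0], "claw": -1}, {"travel": [0, 0, -24], "twist": [0, 0, 0], "claw": -1}, {"travel": [0, 0, -26], "twist": [0, 0, 0], "claw": -1}, {"travel": [0, 0, -28], "twist": [0, 0, 0], "claw": -1}, {"travel": [0, 0, -29], "twist": [0, 0, 0], "claw": -1}, {"travel": [0, 0, -29], "twist": [0, 0, 0], "claw": -1}])

```text
time: 19.6
position: [0.468, -0.3067, 0.0865]
tcp_rot: [0.975, 0.221, 0.0, -0.0]
ft_force: [-0.2, 0.7, -2.5]
width: 0.0114
finger_force: 35.0
```

Lip is about 4 mm below the rim with no contact force. Going on down.

Request:
move_arm(series=[{"travel": [0, 0, -2], "twist": [0, 0, 0], "claw": -1}, {"travel": [0, 0, -3], "twist": [0, 0, 0], "claw": -1}, {"travel": [0, 0, -4], "twist": [0, 0, 0], "claw": -1}, {"travel": [0, 0, -5], "twist": [0, 0, 0], "claw": -1}, {"travel": [0, 0, -6], "twist": [0, 0, 0], "claw": -1}, {"travel": [0, 0, -6], "twist": [0, 0, 0], "claw": -1}, {"travel": [0, 0, -6], "twist": [0, 0, 0], "claw": -1}])

```text
time: 20.3
position: [0.468, -0.3067, 0.0809]
tcp_rot: [0.975, 0.221, 0.0, 0.0]
ft_force: [-1.2, 1.0, 2.3]
width: 0.0117
finger_force: 35.0
```

Contact came at exactly the expected height (0.081). Release, rise clear, and check.

Request:
move_arm(series=[{"travel": [0, 0, 0], "twist": [0, 0, 0], "claw": -0.6}, {"travel": [0, 0, 0], "twist": [0, 0, 0], "claw": -0.2}, {"travel": [0, 0, 0], "twist": [0, 0, 0], "claw": 0}, {"travel": [0, 0, 0], "twist": [0, 0, 0], "claw": 0}, {"travel": [0, 0, 0], "twist": [0, 0, 0], "claw": 0}, {"travel": [0, 0, 10], "twist": [0, 0, 0], "claw": 0}, {"travel": [0, 0, 30], "twist": [0, 0, 0], "claw": 0}, {"travel": [0, 0, 60], "twist": [0, 0, 0], "claw": 0}, {"travel": [0, 0, 100], "twist": [0, 0, 0], "claw": 0}, {"travel": [0, 0, 140], "twist": [0, 0, 0], "claw": 0}, {"travel": [0, 40, 160], "twist": [0, 0, 0], "claw": 0}, {"travel": [0, 85, 160], "twist": [0, 0, 0], "claw": 0}, {"travel": [0, 130, 160], "twist": [0, 0, 0], "claw": 0}, {"travel": [0, 175, 160], "twist": [0, 0, 0], "claw": 0}, {"travel": [0, 220, 160], "twist": [0, 0, 0], "claw": 0}, {"travel": [0, 265, 160], "twist": [0, 0, 0], "claw": 0}, {"travel": [0, 310, 160], "twist": [0, 0, 0], "claw": 0}, {"travel": [0, 330, 160], "twist": [0, 0, 0], "claw": 0}, {"travel": [0, 330, 160], "twist": [0, 0, 0], "claw": 0}])

```text
time: 22.2
position: [0.4678, 0.0272, 0.2416]
tcp_rot: [0.974, 0.225, 0.001, -0.0]
ft_force: [0.3, -0.6, 0.9]
width: 0.0436
finger_force: 0.0
```

```bash
python3 - <<'E'
from fit import *
x=ctrl.state();print(x["time"],x["position"].round(4),x["width"],x["ft_force"].round(1))
for n in("top","side"):cv2.imwrite(f"pics/{n}3.png",cams.get_image(n))
im={n:cv2.imread(f"pics/{n}3.png") for n in("top","side")}
T,S=[(n,f"pics/{n}3.png") for n in im]
c=np.vstack([rect(124,94,60),rect(48,44,60,-86)])/1e3
for v in([T],[S],[T,S]):print(fit(c,[.475,-.304,.447],v))
d=lambda i,x,y,w,h,W,H:cv2.resize(i[y:y+h,x:x+w],(W,H),interpolation=cv2.INTER_CUBIC)
m=np.vstack([np.hstack([d(im["top"],310,180,80,60,400,300),d(im["side"],280,140,80,60,400,300)]),d(im["top"],120,115,270,101,800,300)])
cv2.imwrite("pics/z.png",m)
E
```

```text
22.2 [0.4678 0.0272 0.2416] 0.043572721154843334 [ 0.3 -0.6  0.9]
(array([ 0.475 , -0.3049,  0.4476]), np.float64(-202.8))
(array([ 0.4753, -0.3027,  0.4552]), np.float64(-145.6))
(array([ 0.4751, -0.3045,  0.45  ]), np.float64(-345.0))
```

View pics/z.png

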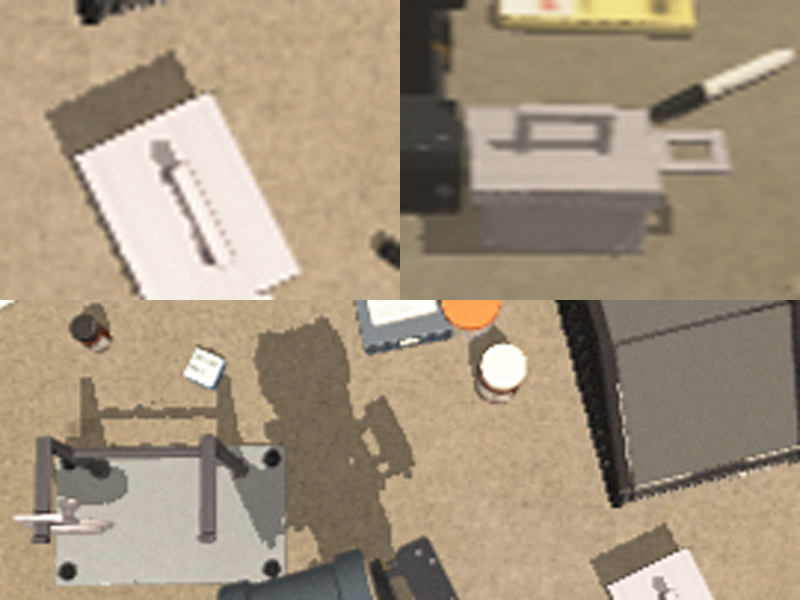

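The cover sits square and level on the dish (side tile, about (565,150)). Its fitted pose is (0.475, -0.304, yaw 0.450), matching the dish, and the side wall shows evenly below the lip. The round cover still hangs at (65,520), the bottle stands unmoved at (500,375), and the robot is clear. Handing in.

```bash
python3 -c "
from cell import order
print(order.job_done())"
```

```text
the job is handed in; nothing more can be done
None
```

The rectangular cover was lifted off its hook, laid flat handle up and let go of, then taken by the handle and set square and fully down on the dish; the job was handed in at about 22 s of 69 s, with no sign in the last pictures that the dish, bottle or round cover had moved (the tally counter was not rechecked at the end).

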